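Stock the table caddy, tall to low

ROBOT

A 7-joint arm with a two-finger parallel gripper is mounted at the origin on a cart in front of the work surface, level with it; the furniture and walls round the work are solid. World frame = base frame: x ahead of the robot, y to its left, z up, the work surface at z = 0. Lengths are in m, angles in rad, forces in N, time in s.
With the tool pointing down it reaches from about 0.425 to 0.925 m from the base axis. Payload 6.8 kg.
Tool frame: the origin (TCP) lies at the very end of the fingers, on their centre line; the grasp point (between the pads) lies 19 mm behind it; z points along the fingers, y is the line along which they close (so a half turn about z gives the same grasp; the last joint's range is limited). The gripper opens to 85 mm and grips with 20 to 120 N. Pads are 22 mm wide; open, the fingers measure 114 mm over their backs; the gripper's body (76 mm by 85 mm) begins 54 mm behind the grasp point. The pads swing forward as they close: fully open they stand 13 mm farther back than shut.
Start: joints at [1.189, 0.477, 0.022, 1.555, -0.011, 1.109, -0.083], TCP at [0.183, -0.65, 0.231] pointing down, gripper open.
Joint ranges: [-2.96, 2.96], [-0.34, 2.1], [-1.41, 1.46], [0.24, 2.44], [-1.37, 4.51], [0.17, 1.92], [-2.96, 2.96]. Speed limits (rad/s): [2.39, 2.39, 3.14, 3.14, 3.14, 3.14, 3.14].

INTERFACE

Orientations are given as a unit quaternion [w, x, y, z].
In Python, from station import bot gives the robot as it stands. The module is installed in compiled form; this text tells all that it offers.
- The arm moves only by the shell command python3 -m jog 'ROWS' [OPENING] [FORCE]. ROWS is JSON, a list of rows, each a list of 4 numbers: the shift along the tool's x, y, z in cm, then the turn about the tool's z in rad. In form: [[x, y, z, spin], ...]. A call has 1 to 20 rows; each row is the pose to reach, as a shift and turn from the pose commanded when the call began, along the tool's axes at that moment; what a row does not reach only later rows make up. A row lasts 1/12 s, in which the tool goes at most 41.7 mm and 7.16 degrees, less where a joint would pass 70% of its speed; a pose out of reach is approached as far as the arm can. A call with a gripper value outside its range is refused whole. OPENING is the closure, from -1 (fully open) to 1 (shut), set as the call begins (- or left out, the last holds). The fingers move at their own pace and stop on an object; FORCE is the grip in N (left out, the last holds). Time passes only in rows, so rows that repeat a pose let the fingers close. It gives the time, the measured TCP pose, the force, the opening and the grip force at its end, in the units of the state.
- bot.get_obs(): the state, without advancing time (a new reading comes with each control period).
- bot.read_camera(name): name is "side" or "top"; returns a dict with "pixels" (420x560x3 uint8, red, green, blue), "depth" (420x560 float32, m along the optical axis (not along the pixel's ray), 0 where there is no reading), "fovy" (degrees; the focal length in pixels is half the picture's height over the tangent of half this angle, whatever the lens; pixels are square), "cx", "cy" (the principal point, pixels), "pose" (4x4, takes a point from camera to world coordinates). Camera axes: x right, y down, z forward; pixel columns grow to the right and rows downward; lengths in m; the calibration is good to about 2 mm. A picture is of the moment at which its call begins.
- bot.hand_in(): hands the job in; it is judged then, once.
The state is a dict: "t": time; "q": joint angles; "joint_vel": joint speeds; "joint_torque": joint torques, N m; "eef_pos": TCP position; "tool_rot": TCP orientation; "contact_force": force on the tool from outside, world axes, zero at the start; "torque": the same for the moment, N m; "gripper_width": opening from 0.0 (shut) to 1.0 (fully open); "grasp_force": force on a finger pad.
Only numpy, scipy, OpenCV 4.12 (cv2) and the standard library are available. Lean on these libraries where they do the work, as an engineer would, in place of code of your own. Each camera call takes 0.05 s, during which the arm holds its last target. There are 200 camera calls.

TASK

Stock the dark wooden table caddy for service: stand the pepper mill, the yellow sauce bottle, the spice jar and the white ramekin upright on its floor, one to a compartment, with the tallest at the end beside the stack of menus and stepping down in height to the lowest beside the speckled bowl, so that the guests can see and reach every one. Set each down gently rather than dropping it, let go of everything, and leave the tumbler and the wine glass where they stand.

Things in the scene. Friction and masses are not known exactly. Their poses are not given: they have to be found in the camera images.
- mill: Dark turned-wood pepper mill, 217 mm tall, the tallest of the four; loose, 0.26-0.43 kg. Foot 56 mm across; bulbs 44-48 mm across up to z = 177; above them a ball 32 mm across, z = 177 to 206, widest at z = 192, good to grip from above; a 12 mm knob on top to z = 217. The head does not turn. Origin: centre of the underside, z up.
- sauce: Mustard-yellow squeeze bottle, 158 mm tall, second tallest; loose, 0.18 to 0.29 kg, rigid here. Straight round body 50 mm across up to z = 96, cap 39 mm across up to z = 122, then a nozzle 16 mm across at its root that tapers to the tip at z = 158. Origin: centre of the underside, z up.
- jar: Red-brown spice jar with a pale steel screw cap, 94 mm tall, third in height; loose, 0.15 to 0.25 kg. Round body 58 mm across up to z = 78, cap 52 mm across from z = 78 to 94. The cap does not turn. Origin: centre of the underside, z up.
- ramekin: Cream-white fluted porcelain ramekin, empty, 41 mm tall, the lowest; loose, 0.09 to 0.14 kg. 68 mm across at the rim, 60 mm at the foot. Origin: centre of the underside, z up.
- caddy: Fixed low caddy of dark wood, lined with dark green felt, 376 mm long (its x axis), 102 wide, 24 high, brass handles on both ends; the ends are alike. Four open compartments in a row, each 86 mm square inside, centres at x = -138, -46, 46, 138 mm, y = 0; their floor is at z = 6 mm, outer walls 8 mm thick up to z = 24, dividers 6 mm thick up to z = 22. Origin: centre of the underside, z up.
- menus: Fixed stack of brown menus, 130 x 175 mm, 56 mm high, just beyond one end of the caddy and in line with it: its origin is 285 mm from the caddy's origin along the caddy's x axis, at the + or the - end, which changes from start to start. The tallest goes at this end. Origin: centre of the underside.
- bowl: Fixed blue-and-white speckled bowl, 148 mm across, 64 mm high, just beyond the other end of the caddy, 285 mm from the caddy's origin. Origin: centre of the underside.
- tumbler: Clear glass tumbler, 81 mm across, 92 mm tall, loose; a bystander to be left alone. Origin: centre of the underside.
- wine_glass: Clear stemmed wine glass, 80 mm across, 201 mm tall, loose; a bystander to be left alone. Origin: centre of the underside.
Things that resemble listed ones, but are neither listed nor needed, are in the scene too. Several things have the shape of the mill; the one meant has the colours described above. Leave any green look-alike of the ramekin alone.

How it is judged:
By the outcome, as a careful person would: the job done as asked, in the order asked, and still so for the second after the job is handed in, with the robot touching nothing.
It also fails if it takes over 115 s, if anything falls off the work surface, if the arm or the gripper's body presses on something with over 40 N, if the wrist force passes 120 N, or if a joint passes its speed limit or range.

## Working session

There is one attempt and no reset: what is moved stays moved. The work goes in short steps, Python scripts to look and compute and a shell command to move; the robot and the scene stay as the last step left them, time stands still between calls to the robot, and variables do not carry over. Pictures are saved under pics/ and viewed, at most 14 in all, crops included, and the job is handed in when it is done.

```bash
mkdir -p pics
cat > h.py <<'E'
import numpy as np, cv2
from station import bot
def cam(n):
    c=bot.read_camera(n); c['f']=210/np.tan(np.radians(c['fovy'])/2); return c
def pts(c):
    h,w=c['depth'].shape; u,v=np.meshgrid(np.arange(w),np.arange(h)); d=c['depth']
    P=np.stack([(u-c['cx'])/c['f']*d,(v-c['cy'])/c['f']*d,d],-1)
    return P@c['pose'][:3,:3].T+c['pose'][:3,3]
def save(n,img): cv2.imwrite('pics/'+n,cv2.cvtColor(img,cv2.COLOR_RGB2BGR))
E
python3 - <<'E'
from h import *
for n in('top','side'):
    c=cam(n); save(n+'0.png',c['pixels']); np.savez(n+'0.npz',P=pts(c),**c)
    print(n,c['fovy'],c['cx'],c['cy'],c['pose'].round(3).tolist(),(c['depth']==0).mean())
o=bot.get_obs(); print(o)
E
```

```text
top 44.11815569157942 281.9682354441048 207.8308619777464 [[-0.019, -0.984, 0.18, 0.311], [-1.0, 0.02, 0.004, -0.088], [-0.008, -0.18, -0.984, 1.599], [0.0, 0.0, 0.0, 1.0]] 0.004306972789115646
side 48.03844383594071 275.44372994338704 206.77689609075023 [[0.537, 0.399, -0.743, 1.499], [0.843, -0.227, 0.488, -0.65], [0.026, -0.889, -0.458, 0.591], [0.0, 0.0, 0.0, 1.0]] 0.053231292517006805
{'t': 0.1, 'q': array([ 1.18889292,  0.47770605,  0.02232955,  1.55634155, -0.0114841 ,
        1.10927442, -0.08311704]), 'joint_vel': array([-0.00150708, -0.00140189, -0.00147471, -0.00073555,  0.00165899,
       -0.00010945,  0.0004455 ]), 'joint_torque': array([ 5.36973224e-03, -5.97765219e+01,  1.61427900e+00, -2.81955296e+01,
        1.28297601e-02,  4.98217531e-03, -3.27848745e-06]), 'eef_pos': array([ 0.18236987, -0.64935663,  0.23043497]), 'tool_rot': array([-7.82330696e-04,  9.90641782e-01,  1.36485235e-01, -1.70278501e-04]), 'contact_force': array([0.04174603, 1.06206371, 0.12809711]), 'torque': array([0.05575653, 0.01511001, 0.00074258]), 'grasp_force': 0.0, 'gripper_width': 0.9998113011504319}
```

View pics/top0.png

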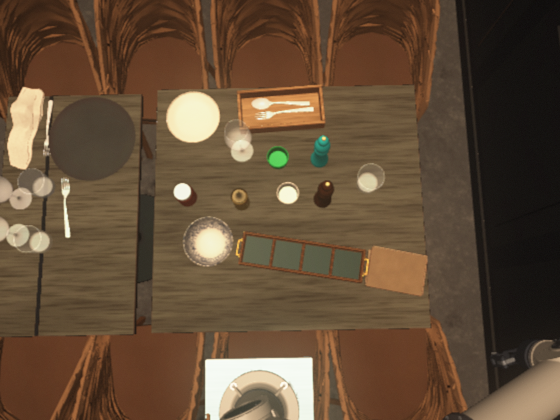

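View pics/side0.png

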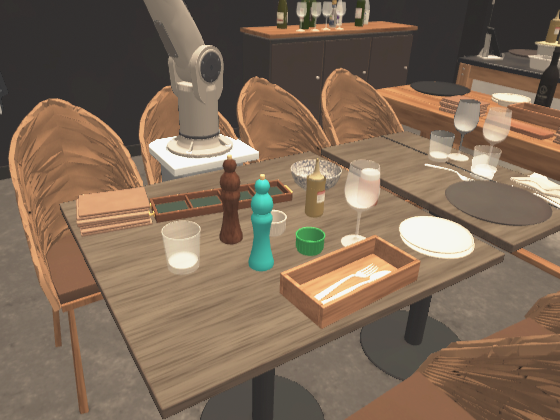

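The top view shows the dark mill at (325,190), a teal look-alike at (320,150), sauce at (239,197), jar at (183,192), white ramekin at (287,193) and a green look-alike at (278,158). The caddy runs from (240,248) to (366,265), with the menus at the right end (396,270), which is −y, and the bowl at (208,241). The mill candidates are the dark brown one at (325,190) and the teal one at (320,150). The dark wood one fits the description. I'll measure now and confirm it in a crop.

Run:
```python
from h import *
d=np.load('top0.npz'); P=d['P']; img=d['pixels']; s=np.load('side0.npz'); S=s['P']
f=float(d['f']);T=d['pose']
def ray(u,v,z):
    r=T[:3,:3]@[(u-d['cx'])/f,(v-d['cy'])/f,1]; o=T[:3,3]; return (o+r*(z-o[2])/r[2])[:2].round(4)
print('table z',np.median(P[290:320,200:350,2]), P[300,300])
boxes={'mill':(305,175,345,212),'sauce':(225,183,255,212),'jar':(170,178,200,210),'ram':(273,178,303,207),'teal':(305,130,335,170),'green':(264,145,292,172),'tumbler':(350,160,390,198),'wine':(220,118,258,165),'bowl':(180,215,236,268),'menus':(362,240,430,298)}
for k,(a,b,c,e) in boxes.items():
    Q=P[b:e,a:c].reshape(-1,3); px=img[b:e,a:c].reshape(-1,3)
    m=(Q[:,2]>.012)&(Q[:,2]<.25); Q=Q[m]; px=px[m]
    zt=np.percentile(Q[:,2],98); t=Q[Q[:,2]>zt-.012]
    print(k,'zmax',Q[:,2].max().round(4),'zt',zt.round(4),'topmid',((t.min(0)+t.max(0))/2).round(4)[:2],'med',np.median(t,0).round(4),'span',np.ptp(t[:,:2],axis=0).round(3))
    # side cloud around the point, enclosed circle
    c0=np.median(t,0)[:2]; 
    B=S.reshape(-1,3); B=B[(np.hypot(*(B[:,:2]-c0).T)<.05)&(B[:,2]>.015)]
    A=np.vstack([Q,B])
    for lo,hi in((.02,.06),(.06,.095),(.1,.12),(.18,.205)):
        R=A[(A[:,2]>lo)&(A[:,2]<hi)]
        if len(R)>15:
            # algebraic circle
            x,y=R[:,0],R[:,1]; w=np.linalg.lstsq(np.c_[2*x,2*y,np.ones(len(x))],x*x+y*y,rcond=None)[0]
            print('   ',lo,hi,len(R),'fit',w[:2].round(4),'dia',(2*np.sqrt(w[2]+w[0]**2+w[1]**2)).round(4))
# caddy: rim points z in .016-.03
sub=np.zeros(img.shape[:2],bool); sub[225:290,232:372]=1
hsv=cv2.cvtColor(img,cv2.COLOR_RGB2HSV)
g=((hsv[...,0]>45)&(hsv[...,0]<100)&(hsv[...,1]>30)&sub).astype(np.uint8)
n,l,st,ce=cv2.connectedComponentsWithStats(g)
for i in range(1,n):
    if st[i,4]>100:
        r=cv2.minAreaRect(np.argwhere(l==i)[:,::-1].astype(np.float32)); print('comp',st[i,4],r,ray(*r[0],.008),ray(*r[0],.02))
m=sub&(P[...,2]>.015)&(P[...,2]<.035); Q=P[m][:,:2].astype(np.float32)
r=cv2.minAreaRect(Q); print('caddy rect',r)
save('crop.png',np.hstack([cv2.resize(img[130:220,295:345],(400,600)*1,interpolation=2) if 0 else cv2.resize(img[135:215,160:345],None,fx=4,fy=4,interpolation=2)]))
```

```text
table z 0.00044052557271501147 [ 0.31738185 -0.12985512 -0.00462966]
mill zmax 0.2194 zt 0.2151 topmid [ 0.6283 -0.2037] med [ 0.6268 -0.2033  0.2071] span [0.02  0.023]
    0.02 0.06 413 fit [ 0.6302 -0.2052] dia 0.0438
    0.06 0.095 231 fit [ 0.63   -0.2051] dia 0.0348
    0.1 0.12 130 fit [ 0.6302 -0.2053] dia 0.0416
    0.18 0.205 207 fit [ 0.6307 -0.2056] dia 0.0258
sauce zmax 0.1654 zt 0.1535 topmid [0.6213 0.0463] med [0.6206 0.0464 0.154 ] span [0.006 0.006]
    0.02 0.06 297 fit [0.6238 0.0471] dia 0.0485
    0.06 0.095 316 fit [0.6243 0.0472] dia 0.0469
    0.1 0.12 282 fit [0.625 0.046] dia 0.0354
jar zmax 0.1033 zt 0.1014 topmid [0.6431 0.2173] med [0.6426 0.2172 0.095 ] span [0.05  0.052]
    0.02 0.06 68 fit [0.6436 0.2178] dia 0.0577
    0.06 0.095 202 fit [0.6406 0.2157] dia 0.0437
    0.1 0.12 19 fit [0.6429 0.2147] dia 0.0339
ram zmax 0.0488 zt 0.0463 topmid [ 0.6438 -0.0968] med [ 0.6539 -0.0953  0.0405] span [0.067 0.068]
    0.02 0.06 340 fit [ 0.6444 -0.0972] dia 0.0636
teal zmax 0.2227 zt 0.2131 topmid [ 0.7578 -0.1984] med [ 0.7559 -0.1977  0.2053] span [0.02
[... 687 characters left out ...]
6 fit [0.8361 0.0408] dia 0.0815
    0.06 0.095 41 fit [0.799  0.0428] dia 0.0111
    0.1 0.12 290 fit [0.7994 0.0428] dia 0.0504
    0.18 0.205 647 fit [0.7928 0.0461] dia 0.0672
bowl zmax 0.0727 zt 0.0672 topmid [0.4962 0.1447] med [0.5062 0.1624 0.0623] span [0.145 0.144]
    0.02 0.06 1084 fit [0.4982 0.1459] dia 0.1199
    0.06 0.095 177 fit [0.4966 0.1441] dia 0.1439
menus zmax 0.0688 zt 0.0636 topmid [ 0.3969 -0.4129] med [ 0.3967 -0.4133  0.057 ] span [0.144 0.18 ]
    0.02 0.06 2615 fit [ 0.4012 -0.4125] dia 0.1141
    0.06 0.095 368 fit [ 0.3966 -0.4126] dia 0.1165
caddy rect ((0.44825127720832825, -0.13792972266674042), (0.4067782163619995, 0.10446374118328094), 80.63943481445312)
```

View pics/crop.png

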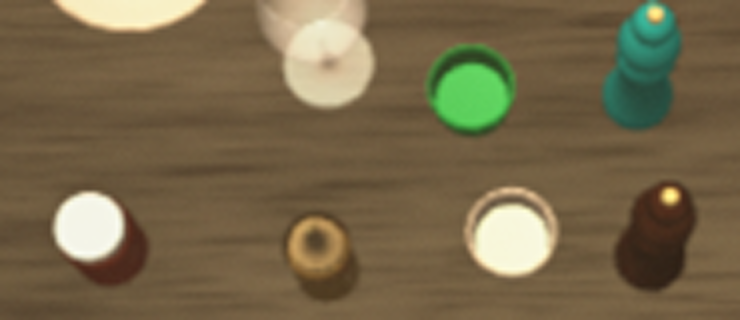

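The crop confirms it: the dark-brown mill at (650,240) in the crop, and its look-alike is teal. The white ramekin is at (512,232), with the look-alike green. All heights and diameters match the given sizes. Next I refine the caddy and compute the targets.

```bash
cat >> h.py <<'E'
def plan(x,y,z,yaw=None):
    "shift in tool axes (cm) and spin to reach world x,y,z with tool-y at angle yaw (deg)"
    from scipy.spatial.transform import Rotation as Ro
    o=bot.get_obs(); q=o['tool_rot']; R=Ro.from_quat([q[1],q[2],q[3],q[0]]).as_matrix()
    a=np.degrees(np.arctan2(R[1,1],R[0,1])); s=0
    if yaw is not None: s=-np.radians((yaw-a+90)%180-90)
    print('t',round(o['t'],2),'at',o['eef_pos'].round(4),'yaw',a.round(1),'shift',(100*R.T@(np.array([x,y,z])-o['eef_pos'])).round(2),'spin',round(s,3),'q7',o['q'][6].round(2),'F',np.linalg.norm(o['contact_force']).round(1))
E
python3 - <<'E'
from h import *
d=np.load('top0.npz'); P=d['P']; img=d['pixels'].astype(int); f=float(d['f']);T=d['pose']
def ray(u,v,z):
    r=T[:3,:3]@[(u-d['cx'])/f,(v-d['cy'])/f,1]; o=T[:3,3]; return (o+r*(z-o[2])/r[2])[:2]
for p in((257,250),(287,254),(316,258),(347,263),(272,252),(300,300)): print(p,img[p[1],p[0]])
sub=np.zeros(img.shape[:2],bool); sub[228:285,238:366]=1
g=((img[...,1]>img[...,0]+2)&sub).astype(np.uint8)
n,l,st,ce=cv2.connectedComponentsWithStats(g,connectivity=4)
for i in range(1,n):
    if st[i,4]>150:
        r=cv2.minAreaRect(np.argwhere(l==i)[:,::-1].astype(np.float32)); print('comp',st[i,4],np.round(r[0],1),np.round(r[1],1),round(r[2],1),ray(*r[0],.010).round(4))
c=np.array([.4467,-.1343]);u=np.array([-.0995,-.5573]);u/=np.linalg.norm(u)
for k in(138,46,-46,-138): print(k,(c+u*k/1000).round(4))
plan(.630,-.205,.26,-10)
E
```

```text
(257, 250) [101 102  78]
(287, 254) [96 98 74]
(316, 258) [91 94 71]
(347, 263) [87 87 67]
(272, 252) [118  69  41]
(300, 300) [98 79 55]
138 [ 0.4224 -0.2702]
46 [ 0.4386 -0.1796]
-46 [ 0.4548 -0.089 ]
-138 [0.471  0.0016]
t 0.1 at [ 0.1824 -0.6494  0.2304] yaw -74.3 shift [ 55.11 -30.68  -2.91] spin -1.122 q7 -0.08 F 1.1
```

```bash
python3 -m jog '[[0,0,-3,0],[3,-1.7,-3,-0.1],[6,-3.4,-3,-0.2],[9,-5.1,-3,-0.3],[12,-6.8,-3,-0.4],[15.5,-8.7,-3,-0.5],[19,-10.6,-3,-0.6],[22.5,-12.5,-3,-0.7],[26,-14.5,-3,-0.8],[29.5,-16.4,-3,-0.9],[33,-18.4,-3,-1.0],[36.5,-20.3,-3,-1.1],[40,-22.3,-3,-1.12],[43.5,-24.2,-3,-1.12],[47,-26.2,-3,-1.12],[50,-27.8,-3,-1.12],[53,-29.5,-3,-1.12],[55.1,-30.7,-3,-1.12],[55.1,-30.7,-3,-1.12],[55.1,-30.7,-3,-1.12]]' -0.2 60
python3 - <<'E'
from h import *
plan(.630,-.205,.174,-10)
d=np.load('top0.npz'); img=d['pixels'].astype(int); f=float(d['f']);T=d['pose']
def ray(u,v,z):
    r=T[:3,:3]@[(u-d['cx'])/f,(v-d['cy'])/f,1]; o=T[:3,3]; return (o+r*(z-o[2])/r[2])[:2]
sub=np.zeros(img.shape[:2],bool); sub[228:285,238:366]=1
g=((img[...,1]>img[...,0]-6)&sub).astype(np.uint8)
n,l,st,ce=cv2.connectedComponentsWithStats(g,connectivity=4)
for i in range(1,n):
    if st[i,4]>150:
        r=cv2.minAreaRect(np.argwhere(l==i)[:,::-1].astype(np.float32)); print('comp',st[i,4],np.round(r[0],1),np.round(r[1],1),round(r[2],1),ray(*r[0],.010).round(4))
E
```

```text
t: 1.77
eef_pos: [0.6306, -0.2032, 0.2605]
tool_rot: [-0.001, 0.766, 0.643, -0.0]
contact_force: [-1.2, -0.6, 0.1]
gripper_width: 0.6
grasp_force: 0.0
t 1.77 at [ 0.6306 -0.2032  0.2605] yaw -9.9 shift [-0.19 -0.02  8.65] spin 0.001 q7 -0.1 F 1.4
comp 638 [257.3 250.2] [25.2 25.3] 8.7 [ 0.4703 -0.002 ]
comp 644 [286.7 254.7] [25.5 25.3] 8.1 [ 0.4547 -0.0923]
comp 649 [316.5 259.2] [25.5 25.5] 8.1 [ 0.4392 -0.1832]
comp 656 [346.2 263.8] [26.1 25.4] 8.7 [ 0.4235 -0.2733]
```

Felt centres are evenly spaced at 92 mm, which matches the caddy. Descending on the mill.

```bash
python3 -m jog '[[-0.2,0,2,0],[-0.2,0,4,0],[-0.2,0,6,0],[-0.2,0,7.5,0],[-0.2,0,8.4,0],[-0.2,0,8.4,0],[-0.2,0,8.4,0]]'
python3 -m jog '[[0,0,0,0],[0,0,0,0],[0,0,0,0],[0,0,0,0],[0,0,0,0],[0,0,0,0],[0,0,0,0],[0,0,0,0]]' 1 60
python3 - <<'E'
from h import *
c=cam('side'); save('s1.png',cv2.resize(c['pixels'][100:280,150:350],None,fx=3,fy=3))
E
```

```text
t: 2.35
eef_pos: [0.6291, -0.2083, 0.1774]
tool_rot: [-0.0, 0.767, 0.641, -0.0]
contact_force: [0.7, 0.4, 0.3]
gripper_width: 0.599
grasp_force: 0.0
t: 3.02
eef_pos: [0.6306, -0.2075, 0.1792]
tool_rot: [0.001, 0.767, 0.642, 0.001]
contact_force: [-1.3, -0.5, 6.3]
gripper_width: 0.3
grasp_force: 58.7
```

View pics/s1.png

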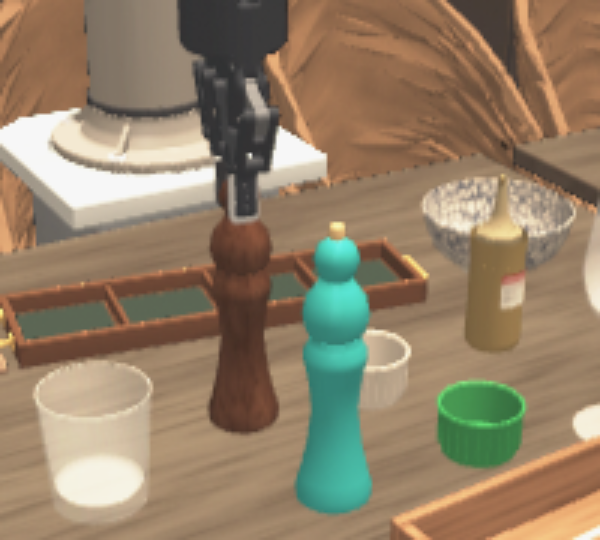

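The fingers hold the ball a bit above its equator (25 mm opening against 32). I'll reopen, go 8 mm lower and regrip.

```bash
python3 -m jog '[[0,0,0,0],[0,0,0,0],[0,0,0,0],[0,0,0.3,0],[0,0,0.6,0],[0,0,0.9,0],[0,0,0.9,0],[0,0,0.9,0]]' -0.2 
python3 -m jog '[[0,0,0,0],[0,0,0,0],[0,0,0,0],[0,0,0,0],[0,0,0,0],[0,0,0,0],[0,0,0,0],[0,0,0,0]]' 1 70
```

```text
t: 3.73
eef_pos: [0.6294, -0.2072, 0.1678]
tool_rot: [-0.0, 0.767, 0.642, -0.0]
contact_force: [-0.2, -0.7, 0.1]
gripper_width: 0.601
grasp_force: 0.0
t: 4.4
eef_pos: [0.6297, -0.2074, 0.1688]
tool_rot: [0.0, 0.767, 0.642, 0.0]
contact_force: [-1.1, -0.2, 6.0]
gripper_width: 0.312
grasp_force: 66.4
```

```bash
python3 -m jog '[[0,0,-0.5,0],[0,0,-1.5,0],[0,0,-3,0],[0,0,-4,0],[0,0,-4,0],[0,0,-4,0],[0,0,-4,0]]'
python3 - <<'E'
from h import *
plan(.4235,-.272,.26,-9.8)
c=cam('side'); save('s2.png',cv2.resize(c['pixels'][100:280,150:350],None,fx=3,fy=3))
E
```

```text
t: 4.98
eef_pos: [0.6292, -0.2073, 0.2077]
tool_rot: [-0.0, 0.767, 0.642, -0.0]
contact_force: [0.1, -0.6, -4.0]
gripper_width: 0.309
grasp_force: 66.4
t 4.98 at [ 0.6292 -0.2073  0.2077] yaw -10.1 shift [-10.   -19.11  -5.22] spin -0.006 q7 -0.12 F 4.0
```

View pics/s2.png

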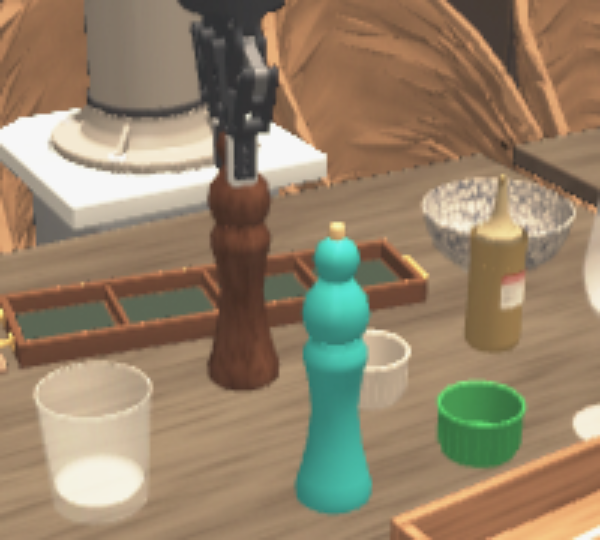

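Mill is lifted (about 0.4 kg) and hangs upright. Moving over the menus-end compartment.

```bash
python3 -m jog '[[0,0,-1,0],[-0.4,-0.8,-1.5,0],[-1,-1.9,-1.5,0],[-1.7,-3.2,-1.5,0],[-2.4,-4.6,-1.5,0],[-3.1,-5.9,-1.5,0],[-3.8,-7.3,-1.5,0],[-4.5,-8.6,-1.5,0],[-5.2,-10,-1.5,0],[-5.9,-11.3,-1.5,0],[-6.6,-12.6,-1.5,0],[-7.3,-14,-1.5,0],[-8,-15.3,-1.5,0],[-8.7,-16.6,-1.5,0],[-9.3,-17.8,-1.5,0],[-9.8,-18.7,-1.5,0],[-10,-19.1,-1.5,0],[-10,-19.1,-1.5,0],[-10,-19.1,-1.5,0],[-10,-19.1,-1.5,0]]'
python3 - <<'E'
from h import *
plan(.4235,-.272,.176,-9.8)
c=cam('side'); save('s3.png',cv2.resize(c['pixels'][100:280,50:300],None,fx=3,fy=3)); np.savez('s3.npz',P=pts(c))
t=cam('top'); P=pts(t); print('x')
S=pts(c).reshape(-1,3); S=S[(abs(S[:,0]-.4235)<.07)&(abs(S[:,1]+.272)<.05)&(S[:,2]<.21)&(S[:,2]>.03)]
for z in np.arange(.04,.2,.02):
    m=abs(S[:,2]-z)<.01; 
    if m.sum()>5: print(z.round(2),m.sum(),S[m][:,:2].max(0).round(3),S[m].mean(0).round(3)[:2])
E
```

```text
t: 6.7
eef_pos: [0.4249, -0.2717, 0.2235]
tool_rot: [0.0, 0.767, 0.642, 0.0]
contact_force: [0.3, -0.2, -4.2]
gripper_width: 0.31
grasp_force: 67.2
t 6.7 at [ 0.4249 -0.2717  0.2235] yaw -10.1 shift [-0.05 -0.14  4.75] spin -0.005 q7 0.17 F 4.2
x
0.06 95 [ 0.459 -0.247] [ 0.447 -0.277]
0.08 165 [ 0.458 -0.243] [ 0.445 -0.275]
0.1 130 [ 0.452 -0.251] [ 0.442 -0.274]
0.12 106 [ 0.449 -0.252] [ 0.44  -0.273]
0.14 100 [ 0.446 -0.256] [ 0.439 -0.274]
0.16 112 [ 0.451 -0.252] [ 0.441 -0.274]
0.18 140 [ 0.45  -0.251] [ 0.441 -0.275]
```

View pics/s3.png

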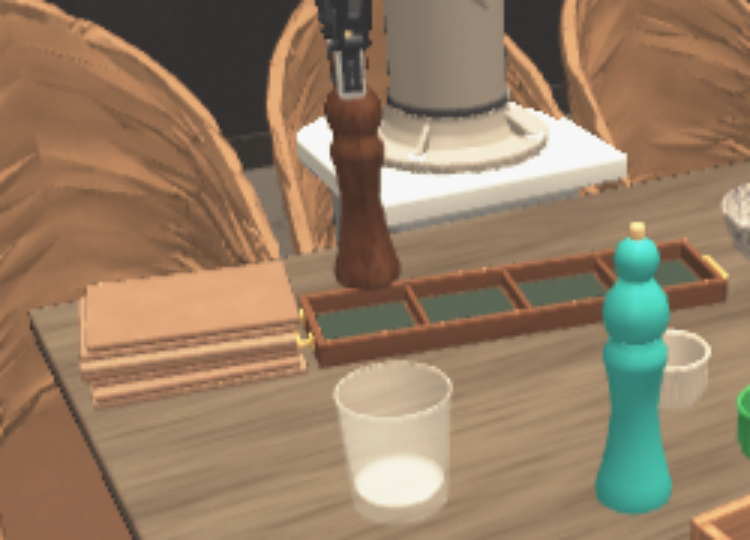

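Mill (crop (365,190)) hangs upright over its compartment. Lowering it, slowly at the end.

```bash
python3 -m jog '[[0,-0.1,0.8,0],[0,-0.1,1.8,0],[0,-0.1,2.8,0],[0,-0.1,3.6,0],[0,-0.1,4.1,0],[0,-0.1,4.4,0],[0,-0.1,4.5,0],[0,-0.1,4.6,0],[0,-0.1,4.6,0],[0,-0.1,4.6,0]]'
python3 -m jog '[[0,0,0.1,0],[0,0,0.2,0],[0,0,0.2,0],[0,0,0.2,0]]'
```

```text
t: 7.63
eef_pos: [0.4233, -0.2721, 0.1777]
tool_rot: [0.0, 0.767, 0.642, 0.0]
contact_force: [0.6, -0.1, -3.9]
gripper_width: 0.307
grasp_force: 67.2
t: 7.97
eef_pos: [0.423, -0.2719, 0.1753]
tool_rot: [-0.0, 0.767, 0.642, -0.0]
contact_force: [-1.0, 0.1, -3.7]
gripper_width: 0.309
grasp_force: 67.2
```

```bash
python3 -m jog '[[0,0,0.1,0],[0,0,0.15,0],[0,0,0.15,0],[0,0,0.15,0]]'
```

```text
t: 8.3
eef_pos: [0.4239, -0.2721, 0.1749]
tool_rot: [0.001, 0.767, 0.642, 0.0]
contact_force: [-0.9, 0.6, 6.0]
gripper_width: 0.307
grasp_force: 68.7
```

Floor contact. Releasing and rising.

```bash
python3 -m jog '[[0,0,0,0],[0,0,0,0],[0,0,0,0],[0,0,0,0],[0,0,-1,0],[0,0,-2.5,0],[0,0,-5,0],[0,0,-8,0],[0,0,-8,0],[0,0,-8,0]]' 0
python3 - <<'E'
from h import *
plan(.6440,-.097,.255,-9.8)
c=cam('side'); save('s4.png',cv2.resize(c['pixels'][100:280,50:300],None,fx=3,fy=3))
E
```

```text
t: 9.13
eef_pos: [0.4243, -0.2725, 0.2562]
tool_rot: [0.002, 0.767, 0.642, 0.001]
contact_force: [0.0, 0.2, 0.7]
gripper_width: 0.5
grasp_force: 0.0
t 9.13 at [ 0.4243 -0.2725  0.2562] yaw -10.1 shift [21.15 18.54  0.16] spin -0.006 q7 0.19 F 0.8
```

View pics/s4.png

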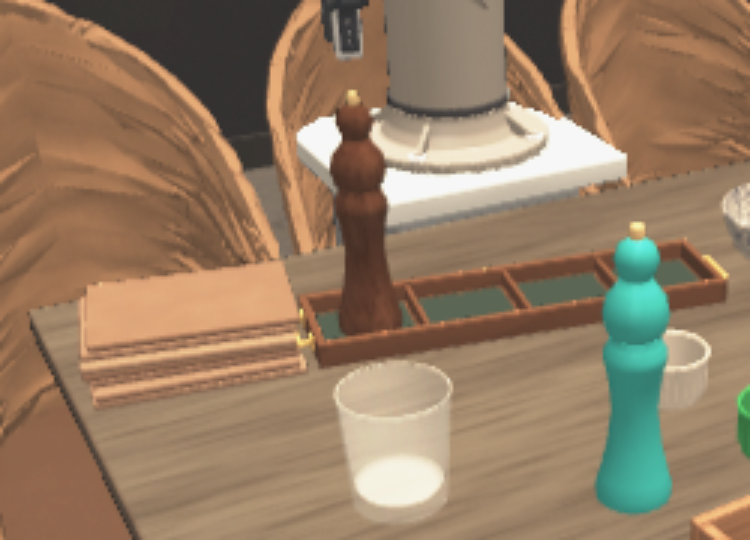

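Mill stands upright in its compartment. On to the ramekin.

```bash
python3 -m jog '[[1,0.9,0,0],[3,2.6,0,0],[5.5,4.8,0,0],[8,7,0,0],[10.5,9.2,0,0],[13,11.4,0,0],[15.5,13.6,0,0],[18,15.8,0,0],[20,17.5,0,0],[21.1,18.5,0,0],[21.1,18.5,3,0],[21.1,18.5,6.5,0],[21.1,18.5,10,0],[21.1,18.5,13,0],[21.1,18.5,16,0],[21.1,18.5,18,0],[21.1,18.5,18,0],[21.1,18.5,18,0]]' -1 50
python3 - <<'E'
from h import *
plan(.6440,-.097,.016,-9.8)
for n in('top',):
    c=cam(n);P=pts(c);im=c['pixels'].astype(int)
    T=c['pose'];f=c['f']
    w=((im.min(-1)>150)).astype(np.uint8); w[:178]=0;w[210:]=0;w[:,:270]=0;w[:,306:]=0
    print(w.sum())
E
```

```text
t: 10.68
eef_pos: [0.6409, -0.0966, 0.0722]
tool_rot: [-0.002, 0.767, 0.642, -0.001]
contact_force: [0.7, 0.4, 0.6]
gripper_width: 1.002
grasp_force: 0.0
t 10.68 at [ 0.6409 -0.0966  0.0722] yaw -10.1 shift [0.01 0.34 5.62] spin -0.006 q7 -0.38 F 1.0
0
```

```bash
python3 -m jog '[[0,0.3,1.5,0],[0,0.3,3,0],[0,0.3,4.4,0],[0,0.3,5.2,0],[0,0.3,5.6,0],[0,0.3,5.6,0],[0,0.3,5.6,0]]'
python3 -m jog '[[0,0,0,0],[0,0,0,0],[0,0,0,0],[0,0,0,0],[0,0,0,0],[0,0,0,0]]' 1 40
python3 -m jog '[[0,0,-0.5,0],[0,0,-1.5,0],[0,0,-3,0],[0,0,-5,0],[0,0,-5,0],[0,0,-5,0]]'
python3 - <<'E'
from h import *
plan(.4706,-.001,.066,-9.8)
c=cam('side'); save('s5.png',cv2.resize(c['pixels'][100:280,200:400],None,fx=3,fy=3))
E
```

```text
t: 11.32
eef_pos: [0.6453, -0.0972, 0.0177]
tool_rot: [-0.0, 0.767, 0.642, -0.0]
contact_force: [-0.1, 0.9, 0.2]
gripper_width: 1.004
grasp_force: 0.0
t: 11.82
eef_pos: [0.6458, -0.0973, 0.0192]
tool_rot: [0.001, 0.767, 0.642, 0.0]
contact_force: [-2.3, 0.8, 5.3]
gripper_width: 0.767
grasp_force: 43.8
t: 12.32
eef_pos: [0.6467, -0.0975, 0.0701]
tool_rot: [0.001, 0.767, 0.642, 0.001]
contact_force: [-0.3, -0.5, -1.7]
gripper_width: 0.767
grasp_force: 44.8
t 12.32 at [ 0.6467 -0.0975  0.0701] yaw -10.2 shift [  6.39 -19.04   0.34] spin -0.006 q7 -0.38 F 1.8
```

View pics/s5.png

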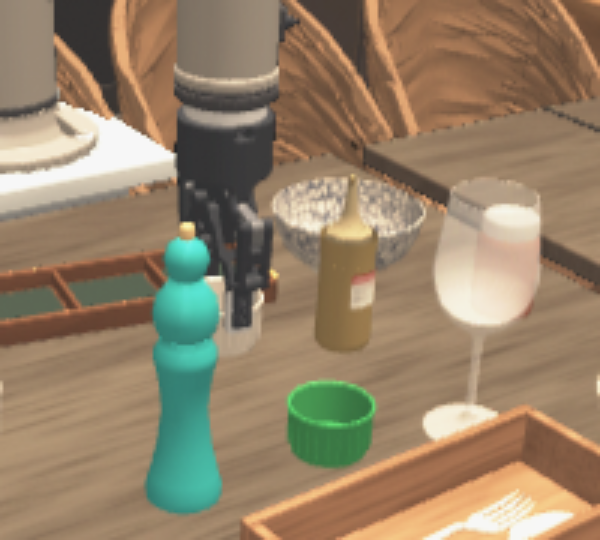

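Ramekin is held (tips at crop (240,325)), bystanders untouched. Carrying it to the bowl-end compartment.

```bash
python3 -m jog '[[0,0,-1,0],[0.4,-1.2,-1,0],[0.9,-2.7,-1,0],[1.4,-4.2,-1,0],[1.9,-5.7,-1,0],[2.4,-7.2,-1,0],[2.9,-8.7,-1,0],[3.4,-10.2,-1,0],[3.9,-11.7,-1,0],[4.4,-13.2,-1,0],[4.9,-14.7,-1,0],[5.4,-16.2,-1,0],[5.9,-17.7,-1,0],[6.3,-18.7,-1,0],[6.4,-19,-1,0],[6.4,-19,-1,0],[6.4,-19,-1,0]]'
python3 - <<'E'
from h import *
plan(.4706,-.001,.026,-9.8)
o=bot.get_obs()['eef_pos']
c=cam('side'); S=pts(c); im=c['pixels'].astype(int)
m=(abs(S[...,0]-o[0])<.08)&(abs(S[...,1]-o[1])<.05)&(S[...,2]>.035)&(S[...,2]<.2)
dark=m&(im.max(-1)<75); wh=m&(im.min(-1)>110)
for n,k in(('dark',dark),('white',wh)): q=S[k]; print(n,len(q),np.percentile(q,[1,3,50,97,99],axis=0).round(4).tolist())
save('s6.png',cv2.resize(im[100:250,200:400].astype(np.uint8),None,fx=4,fy=4))
E
```

```text
t: 13.78
eef_pos: [0.4703, -0.0011, 0.078]
tool_rot: [0.0, 0.767, 0.642, 0.0]
contact_force: [0.1, -0.4, -1.3]
gripper_width: 0.774
grasp_force: 44.9
t 13.78 at [ 0.4703 -0.0011  0.078 ] yaw -10.2 shift [0.02 0.03 5.2 ] spin -0.006 q7 -0.58 F 1.4
dark 556 [[0.4082, -0.0254, 0.0978], [0.4111, -0.0243, 0.1016], [0.496, -0.0117, 0.1571], [0.5389, 0.0101, 0.1958], [0.5398, 0.0144, 0.1984]]
white 378 [[0.4351, -0.0341, 0.0615], [0.4383, -0.0333, 0.0634], [0.4904, -0.0119, 0.0872], [0.5214, 0.0265, 0.1886], [0.5332, 0.0301, 0.1902]]
```

View pics/s6.png

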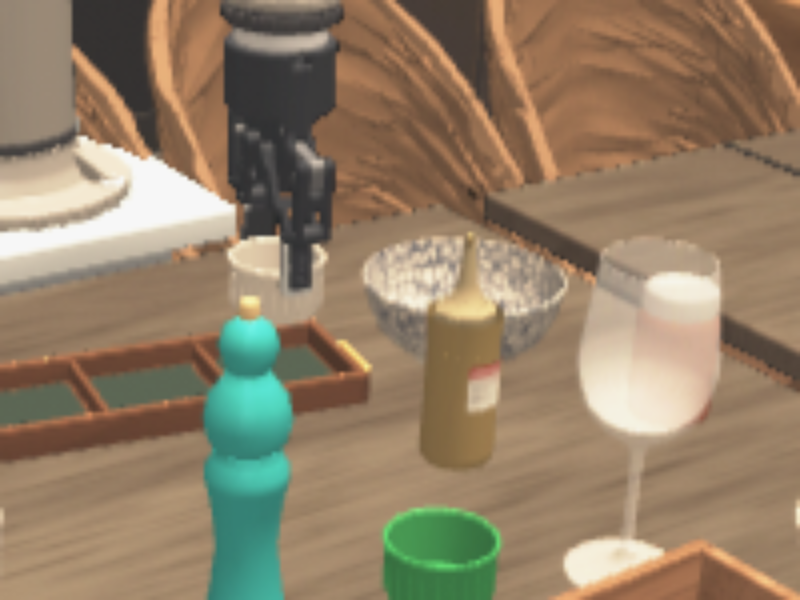

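Ramekin hangs level over its compartment, with finger tips about 10 mm above the nominal TCP, so they clear the walls. Lowering.

```bash
python3 -m jog '[[0,0,1,0],[0,0,2.2,0],[0,0,3.4,0],[0,0,4.3,0],[0,0,4.7,0],[0,0,4.9,0],[0,0,5.0,0],[0,0,5.0,0],[0,0,5.0,0]]'
python3 -m jog '[[0,0,0.1,0],[0,0,0.15,0],[0,0,0.2,0],[0,0,0.2,0],[0,0,0.2,0]]'
```

```text
t: 14.58
eef_pos: [0.4699, -0.0008, 0.0282]
tool_rot: [0.0, 0.767, 0.642, 0.0]
contact_force: [-0.5, 0.4, -1.3]
gripper_width: 0.765
grasp_force: 44.9
t: 15.0
eef_pos: [0.4695, -0.0009, 0.0259]
tool_rot: [0.0, 0.767, 0.642, 0.0]
contact_force: [0.4, 0.0, -0.8]
gripper_width: 0.767
grasp_force: 44.9
```

```bash
python3 -m jog '[[0,0,0.1,0],[0,0,0.15,0],[0,0,0.15,0],[0,0,0.15,0]]'
```

```text
t: 15.33
eef_pos: [0.4696, -0.001, 0.0251]
tool_rot: [0.0, 0.767, 0.642, -0.0]
contact_force: [-3.8, -1.0, 11.2]
gripper_width: 0.771
grasp_force: 46.0
```

```bash
python3 -m jog '[[0,0,0,0],[0,0,0,0],[0,0,0,0],[0,0,0,0],[0,0,-1,0],[0,0,-3,0],[0,0,-6,0],[0,0,-10,0],[0,0,-13,0],[0,0,-15,0],[0,0,-15,0],[0,0,-15,0]]' -1
python3 - <<'E'
from h import *
plan(.643,.2173,.175,-9.8)
c=cam('side'); save('s7.png',cv2.resize(c['pixels'][100:250,200:400],None,fx=4,fy=4))
E
```

```text
t: 16.33
eef_pos: [0.4702, -0.0009, 0.1759]
tool_rot: [0.001, 0.767, 0.642, 0.001]
contact_force: [-0.9, 0.7, 0.1]
gripper_width: 0.998
grasp_force: 0.0
t 16.33 at [ 0.4702 -0.0009  0.1759] yaw -10.2 shift [24.53 13.16  0.13] spin -0.006 q7 -0.47 F 1.2
```

View pics/s7.png

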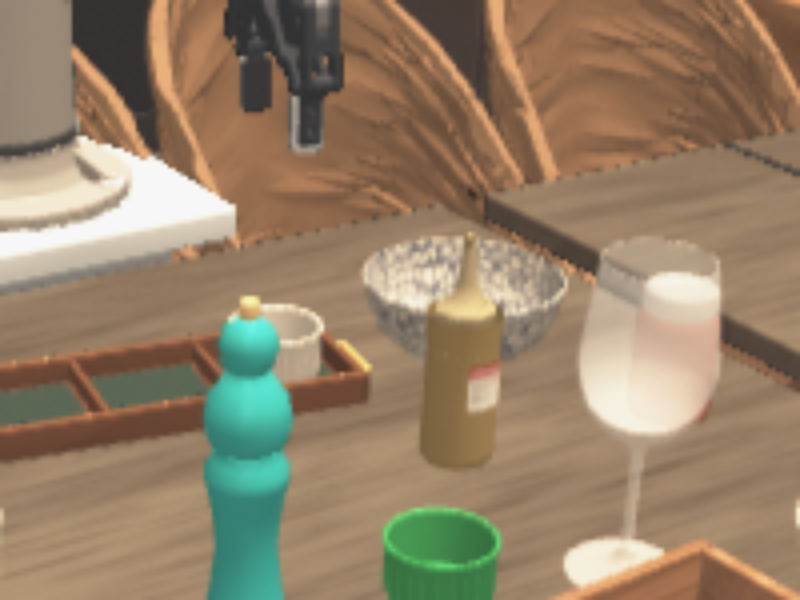

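Ramekin sits level in the bowl-end compartment (crop (280,345)). On to the jar.

```bash
python3 -m jog '[[1.5,0.8,0,0],[4,2.1,0,0],[7,3.8,0,0],[10,5.4,0,0],[13,7,0,0],[16,8.6,0,0],[19,10.2,0,0],[22,11.8,0,0],[24,12.9,0,0],[24.5,13.2,0,0],[24.5,13.2,2,0],[24.5,13.2,5,0],[24.5,13.2,6.5,0],[24.5,13.2,6.5,0],[24.5,13.2,6.5,0]]'
python3 - <<'E'
from h import *
plan(.643,.2173,.032,-9.8)
E
```

```text
t: 17.63
eef_pos: [0.6414, 0.2162, 0.1079]
tool_rot: [-0.001, 0.767, 0.642, -0.002]
contact_force: [0.8, 0.2, 0.1]
gripper_width: 0.999
grasp_force: 0.0
t 17.63 at [0.6414 0.2162 0.1079] yaw -10.2 shift [0.15 0.16 7.59] spin -0.006 q7 -0.87 F 0.8
```

```bash
python3 -m jog '[[0.1,0.1,1.5,0],[0.1,0.1,3,0],[0.1,0.1,5,0],[0.1,0.1,6.8,0],[0.1,0.1,7.5,0],[0.1,0.1,7.5,0],[0.1,0.1,7.5,0]]'
python3 -m jog '[[0,0,0,0],[0,0,0,0],[0,0,0,0],[0,0,0,0],[0,0,0,0],[0,0,0,0],[0,0,0,0]]' 1 50
python3 -m jog '[[0,0,-0.5,0],[0,0,-1.5,0],[0,0,-3,0],[0,0,-5.5,0],[0,0,-7,0],[0,0,-7,0],[0,0,-7,0]]'
python3 - <<'E'
from h import *
plan(.455,-.091,.105,-9.8)
E
```

```text
t: 18.22
eef_pos: [0.6438, 0.218, 0.0344]
tool_rot: [-0.0, 0.767, 0.642, 0.0]
contact_force: [0.5, 0.8, 0.2]
gripper_width: 1.0
grasp_force: 0.0
t: 18.8
eef_pos: [0.6446, 0.2184, 0.0359]
tool_rot: [0.0, 0.767, 0.642, 0.001]
contact_force: [0.0, 0.3, 5.9]
gripper_width: 0.669
grasp_force: 53.6
t: 19.38
eef_pos: [0.6445, 0.2181, 0.1058]
tool_rot: [0.001, 0.767, 0.642, 0.001]
contact_force: [-1.6, -0.2, -3.1]
gripper_width: 0.669
grasp_force: 53.7
t 19.38 at [0.6445 0.2181 0.1058] yaw -10.2 shift [-3.377e+01 -1.321e+01  1.000e-02] spin -0.006 q7 -0.87 F 3.5
```

Raising 10 cm first so the straight line clears the sauce bottle.

```bash
python3 -m jog '[[0,0,-1.5,0],[0,0,-4,0],[0,0,-6.5,0],[0,0,-9,0],[0,0,-10,0],[-1.5,-0.6,-10,0],[-4,-1.6,-10,0],[-7,-2.7,-10,0],[-10,-3.9,-10,0],[-13,-5.1,-10,0],[-16,-6.3,-10,0],[-19,-7.4,-10,0],[-22,-8.6,-10,0],[-25,-9.8,-10,0],[-28,-11,-10,0],[-31,-12.1,-10,0],[-33,-12.9,-10,0],[-33.8,-13.2,-10,0],[-33.8,-13.2,-10,0],[-33.8,-13.2,-10,0]]'
python3 -m jog '[[0,0,1.5,0],[0,0,4,0],[0,0,7,0],[0,0,10,0],[0,0,12,0],[0,0,12.5,0],[0,0,12.5,0],[0,0,12.5,0]]'
python3 - <<'E'
from h import *
plan(.455,-.091,.0419,-9.8)
c=cam('side'); save('s8.png',cv2.resize(c['pixels'][100:250,200:400],None,fx=4,fy=4))
E
```

```text
t: 21.05
eef_pos: [0.4544, -0.0911, 0.2041]
tool_rot: [-0.0, 0.767, 0.642, 0.0]
contact_force: [-0.3, 0.1, -1.1]
gripper_width: 0.669
grasp_force: 53.9
t: 21.72
eef_pos: [0.4554, -0.0905, 0.0799]
tool_rot: [0.0, 0.766, 0.642, 0.001]
contact_force: [0.1, -0.3, -0.8]
gripper_width: 0.669
grasp_force: 54.0
t 21.72 at [ 0.4554 -0.0905  0.0799] yaw -10.0 shift [-0.06 -0.04  3.8 ] spin -0.004 q7 -0.37 F 0.9
```

View pics/s8.png

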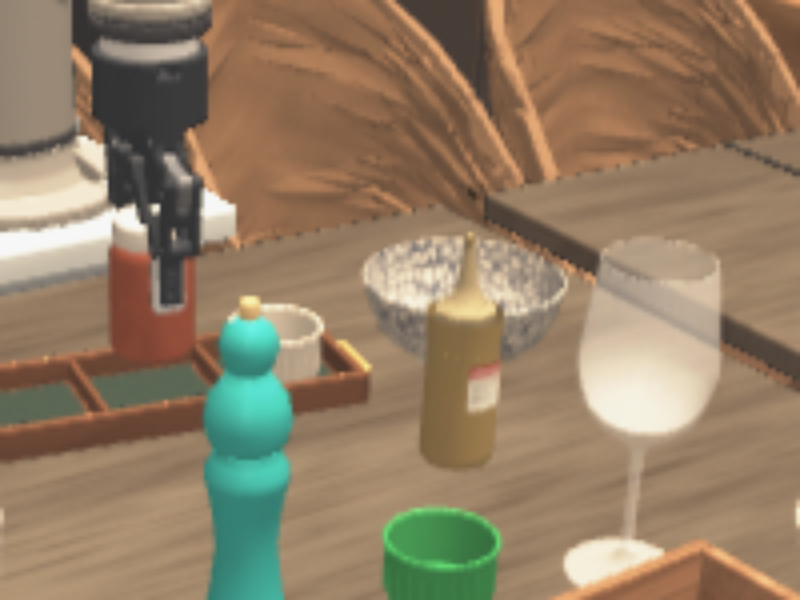

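Jar held upright over its compartment (crop (152,310)). Lowering.

```bash
python3 -m jog '[[0,0,1,0],[0,0,2,0],[0,0,2.8,0],[0,0,3.2,0],[0,0,3.4,0],[0,0,3.5,0],[0,0,3.5,0],[0,0,3.5,0]]'
python3 -m jog '[[0,0,0.1,0],[0,0,0.2,0],[0,0,0.25,0],[0,0,0.25,0],[0,0,0.25,0]]'
```

```text
t: 22.43
eef_pos: [0.4545, -0.0916, 0.0444]
tool_rot: [0.0, 0.767, 0.642, 0.0]
contact_force: [0.1, -0.2, -2.6]
gripper_width: 0.669
grasp_force: 54.0
t: 22.85
eef_pos: [0.4543, -0.0916, 0.0418]
tool_rot: [0.0, 0.767, 0.642, 0.0]
contact_force: [-0.2, -0.8, -1.4]
gripper_width: 0.667
grasp_force: 54.1
```

```bash
python3 -m jog '[[0,0,0.1,0],[0,0,0.15,0],[0,0,0.15,0],[0,0,0.15,0]]'
```

```text
t: 23.18
eef_pos: [0.4543, -0.0917, 0.0417]
tool_rot: [0.0, 0.767, 0.642, -0.0]
contact_force: [-7.1, 0.6, 20.3]
gripper_width: 0.67
grasp_force: 56.0
```

```bash
python3 -m jog '[[0,0,0,0],[0,0,0,0],[0,0,0,0],[0,0,0,0],[0,0,-1,0],[0,0,-3,0],[0,0,-6,0],[0,0,-10,0],[0,0,-13.5,0],[0,0,-16,0],[0,0,-16,0],[0,0,-16,0]]' -1
python3 - <<'E'
from h import *
plan(.6245,.0467,.20,-9.8)
E
```

```text
t: 24.18
eef_pos: [0.4552, -0.0918, 0.2022]
tool_rot: [0.002, 0.767, 0.642, 0.001]
contact_force: [0.1, -0.7, -0.9]
gripper_width: 0.998
grasp_force: 0.0
t 24.18 at [ 0.4552 -0.0918  0.2022] yaw -10.2 shift [16.62 14.22  0.26] spin -0.006 q7 -0.23 F 1.1
```

```bash
python3 -m jog '[[1.2,1,0,0],[3.3,2.8,0,0],[5.5,4.7,0,0],[7.8,6.7,0,0],[10,8.6,0,0],[12.3,10.5,0,0],[14.5,12.4,0,0],[16,13.7,0,0],[16.6,14.2,0,0],[16.6,14.2,0,0],[16.6,14.2,0,0]]' -0.6
python3 - <<'E'
from h import *
plan(.6245,.0467,.093,-9.8)
c=cam('side'); S=pts(c);o=c['pixels'].astype(int); 
m=(abs(S[...,0]-.6245)<.04)&(abs(S[...,1]-.0467)<.04)&(S[...,2]>.01)&(S[...,2]<.17)
for lo,hi in((.02,.05),(.05,.09),(.1,.12)):
    R=S[m&(S[...,2]>lo)&(S[...,2]<hi)];x,y=R[:,0],R[:,1]; w=np.linalg.lstsq(np.c_[2*x,2*y,np.ones(len(x))],x*x+y*y,rcond=None)[0]
    print(len(R),w[:2].round(4),(2*np.sqrt(w[2]+w[0]**2+w[1]**2)).round(4))
E
```

```text
t: 25.1
eef_pos: [0.6221, 0.0463, 0.1989]
tool_rot: [-0.001, 0.767, 0.642, -0.001]
contact_force: [-0.5, -0.0, -0.3]
gripper_width: 0.798
grasp_force: 0.0
t 25.1 at [0.6221 0.0463 0.1989] yaw -10.1 shift [ 0.09  0.26 10.59] spin -0.006 q7 -0.57 F 0.6
190 [0.6252 0.0458] 0.0454
270 [0.6251 0.0465] 0.0455
156 [0.6266 0.045 ] 0.0344
```

```bash
python3 -m jog '[[0,0.2,2,0],[0,0.2,4.5,0],[0,0.2,7,0],[0,0.2,9,0],[0,0.2,10.2,0],[0,0.2,10.6,0],[0,0.2,10.6,0],[0,0.2,10.6,0]]'
python3 -m jog '[[0,0,0,0],[0,0,0,0],[0,0,0,0],[0,0,0,0],[0,0,0,0],[0,0,0,0],[0,0,0,0],[0,0,0,0]]' 1 60
python3 -m jog '[[0,0,-0.5,0],[0,0,-1.5,0],[0,0,-3,0],[0,0,-4.5,0],[0,0,-5,0],[0,0,-5,0],[0,0,-5,0]]'
python3 - <<'E'
from h import *
plan(.4393,-.182,.145,-9.8)
c=cam('side'); save('s9.png',cv2.resize(c['pixels'][80:230,200:400],None,fx=4,fy=4))
E
```

```text
t: 25.82
eef_pos: [0.6257, 0.0461, 0.0953]
tool_rot: [0.0, 0.767, 0.642, 0.0]
contact_force: [-0.6, -0.1, 0.1]
gripper_width: 0.8
grasp_force: 0.0
t: 26.48
eef_pos: [0.6263, 0.0469, 0.0963]
tool_rot: [0.001, 0.767, 0.642, 0.001]
contact_force: [-2.4, 0.2, 6.1]
gripper_width: 0.545
grasp_force: 60.7
t: 27.07
eef_pos: [0.6252, 0.0463, 0.1445]
tool_rot: [0.0, 0.767, 0.642, 0.0]
contact_force: [-0.9, -0.1, -2.7]
gripper_width: 0.546
grasp_force: 61.8
t 27.07 at [0.6252 0.0463 0.1445] yaw -10.2 shift [-25.75 -14.28  -0.06] spin -0.006 q7 -0.6 F 2.8
```

View pics/s9.png

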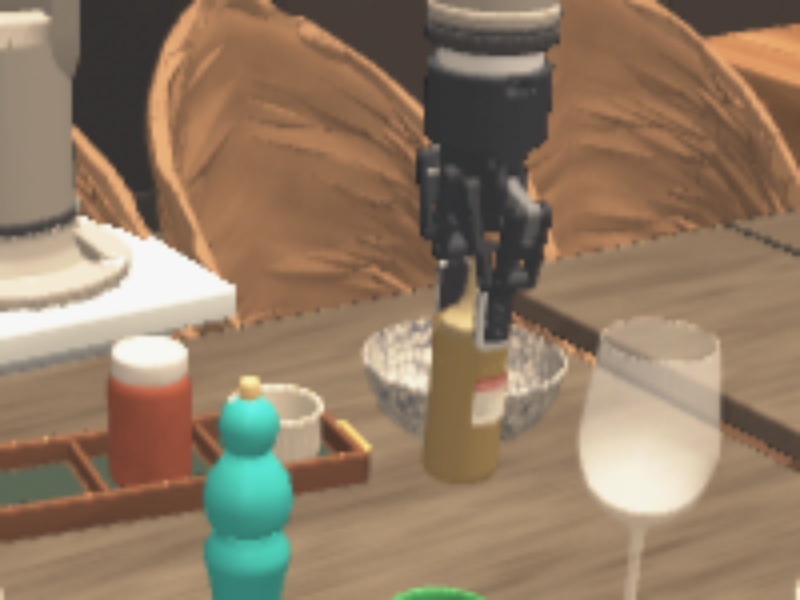

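Sauce held upright (crop (465,390)) and the jar stands well in its compartment (150,410). Raising 8 cm to pass the jar.

```bash
python3 -m jog '[[0,0,-1.5,0],[0,0,-4,0],[0,0,-6.5,0],[0,0,-8,0],[-1.2,-0.7,-8,0],[-3.2,-1.8,-8,0],[-5.4,-3,-8,0],[-7.6,-4.2,-8,0],[-9.8,-5.4,-8,0],[-12,-6.7,-8,0],[-14.2,-7.9,-8,0],[-16.4,-9.1,-8,0],[-18.6,-10.3,-8,0],[-20.8,-11.5,-8,0],[-23,-12.8,-8,0],[-24.8,-13.8,-8,0],[-25.7,-14.3,-8,0],[-25.7,-14.3,-8,0],[-25.7,-14.3,-8,0],[-25.7,-14.3,-8,0]]'
python3 -m jog '[[0,0,1.5,0],[0,0,4,0],[0,0,6,0],[0,0,7.5,0],[0,0,8,0],[0,0,8,0],[0,0,8,0]]'
python3 - <<'E'
from h import *
plan(.4393,-.182,.1023,-9.8)
c=cam('side'); save('s10.png',cv2.resize(c['pixels'][80:230,100:300],None,fx=4,fy=4))
E
```

```text
t: 28.78
eef_pos: [0.4399, -0.1802, 0.224]
tool_rot: [-0.0, 0.766, 0.642, 0.0]
contact_force: [0.1, 0.7, -1.4]
gripper_width: 0.547
grasp_force: 62.1
t: 29.37
eef_pos: [0.4402, -0.1806, 0.1447]
tool_rot: [0.0, 0.766, 0.642, 0.0]
contact_force: [0.1, -0.7, -1.3]
gripper_width: 0.543
grasp_force: 62.2
t 29.37 at [ 0.4402 -0.1806  0.1447] yaw -10.1 shift [-0.15 -0.06  4.24] spin -0.005 q7 -0.08 F 1.5
```

View pics/s10.png

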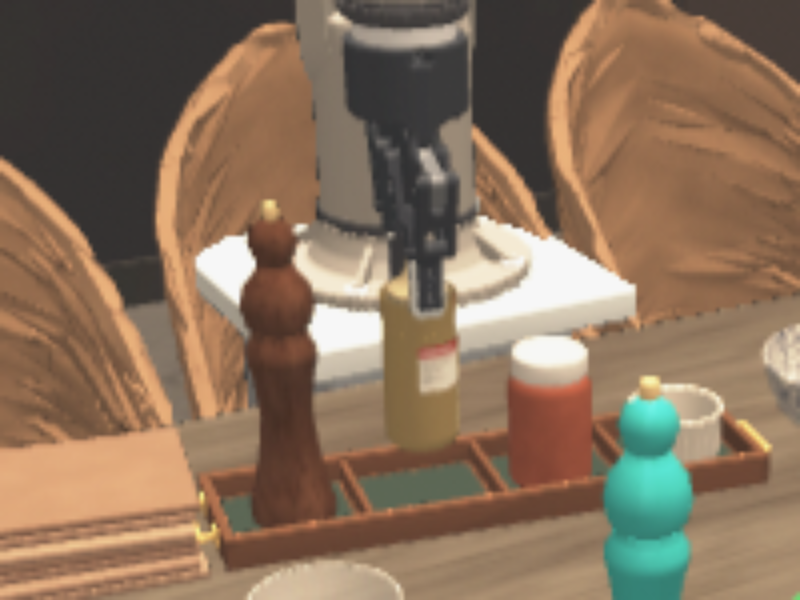

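Sauce hangs over compartment two, between mill and jar. The mill's lean matches the perspective, so it is upright. Lowering.

```bash
python3 -m jog '[[-0.1,0,1,0],[-0.1,0,2,0],[-0.1,0,3,0],[-0.1,0,3.5,0],[-0.1,0,3.8,0],[-0.1,0,3.9,0],[-0.1,0,3.9,0],[-0.1,0,3.9,0]]'
python3 -m jog '[[0,0,0.1,0],[0,0,0.2,0],[0,0,0.25,0],[0,0,0.25,0],[0,0,0.25,0]]'
```

```text
t: 30.08
eef_pos: [0.4393, -0.1824, 0.1055]
tool_rot: [0.0, 0.767, 0.642, 0.0]
contact_force: [0.4, 0.5, -1.9]
gripper_width: 0.541
grasp_force: 62.1
t: 30.5
eef_pos: [0.4391, -0.1824, 0.1028]
tool_rot: [0.0, 0.767, 0.642, 0.0]
contact_force: [-0.8, 0.6, -1.6]
gripper_width: 0.545
grasp_force: 62.1
```

```bash
python3 -m jog '[[0,0,0.1,0],[0,0,0.15,0],[0,0,0.15,0],[0,0,0.15,0]]'
```

```text
t: 30.83
eef_pos: [0.4393, -0.1826, 0.1022]
tool_rot: [0.0, 0.767, 0.642, -0.0]
contact_force: [-3.1, -0.6, 10.4]
gripper_width: 0.543
grasp_force: 63.4
```

Contact. Opening just enough, then rising straight up.

```bash
python3 -m jog '[[0,0,0,0],[0,0,0,0],[0,0,0,0],[0,0,0,0],[0,0,-1,0],[0,0,-3,0],[0,0,-6,0],[0,0,-10,0],[0,0,-14,0],[0,0,-16,0],[0,0,-16,0],[0,0,-16,0],[0,0,-16,0],[0,0,-16,0]]' -0.7
python3 - <<'E'
from h import *
c=cam('side'); save('s11.png',c['pixels']); S=pts(c)
ob=cam('top'); T=pts(ob); A=np.vstack([S.reshape(-1,3),T.reshape(-1,3)])
for n,x,y,hs in(('mill',.4235,-.272,((.03,.06),(.18,.205))),('sauce',.4393,-.182,((.03,.06),(.065,.09))),('jar',.455,-.091,((.03,.055),(.055,.08))),('ram',.4706,-.001,((.03,.06),))):
    for lo,hi in hs:
        R=A[(np.hypot(A[:,0]-x,A[:,1]-y)<.042)&(A[:,2]>lo)&(A[:,2]<hi)]
        u,v=R[:,0],R[:,1]; w=np.linalg.lstsq(np.c_[2*u,2*v,np.ones(len(u))],u*u+v*v,rcond=None)[0]
        print(n,lo,len(R),w[:2].round(4),(2*np.sqrt(w[2]+w[0]**2+w[1]**2)).round(3))
E
```

```text
t: 32.0
eef_pos: [0.4381, -0.1821, 0.2602]
tool_rot: [-0.001, 0.767, 0.642, -0.001]
contact_force: [-0.2, 0.3, 0.1]
gripper_width: 0.85
grasp_force: 0.0
mill 0.03 200 [ 0.4295 -0.2707] 0.037
mill 0.18 112 [ 0.4288 -0.2707] 0.023
sauce 0.03 186 [ 0.4389 -0.1827] 0.045
sauce 0.065 160 [ 0.4399 -0.1828] 0.044
jar 0.03 184 [ 0.4553 -0.0931] 0.057
jar 0.055 220 [ 0.4554 -0.093 ] 0.056
ram 0.03 259 [ 0.4701 -0.0014] 0.064
```

View pics/s11.png

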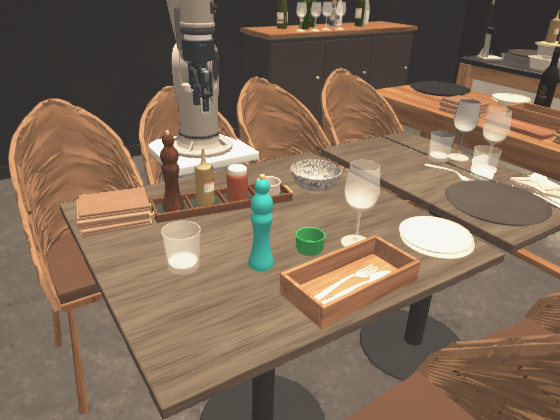

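The final picture shows mill (172,175), sauce (205,180), jar (237,183) and ramekin (268,185) upright in order from menus to bowl. The tumbler and wine glass are where they stood, and the gripper is clear.

```bash
python3 -c "from station import bot; print(bot.hand_in())"
```

```text
the job is handed in; nothing more can be done
None
```

The caddy is stocked from the menus to the bowl with the mill, sauce, jar and ramekin, all standing upright and let go, with the tumbler and wine glass left alone, and the job was handed in at about 32 s.

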